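# Roll the filter cartridge into its rest and bail it down

### The job

Roll the dust-extractor's filter cartridge slowly along the bench by pushing lightly on its top, never letting it run loose, over the low sill and up to the scribed mark so that it sits in its rest; then swing the wire bail over until it just bears on the cartridge, without forcing it, and leave everything there. Keep the hand off the cartridge's flanks, do not lift it, and press gently, for the pleats dent; leave the other things on the bench alone.

Things in the scene. Friction and masses are not known exactly. Their poses are not given: they have to be found in the camera images.
- filter_center (a point): Axis centre of the filter cartridge, a cylinder lying on its side, 55 mm above the bench: 150 mm long, steel end caps 110 mm in diameter on which it rolls, between them 122 mm of hard pleated media, 106 mm in diameter but off-centre: its surface is 51 to 55 mm from the axis. x = its axis; y, z turn as it rolls. 0.35 to 0.7 kg. Over 15 N from the hand dents it; a press of 4 to 8 N on top rolls it.
- rest: Cartridge rest, fixed to the bench. Origin on the bench on the scribed mark, where the cartridge's axis belongs; mark along x, z up. The cartridge starts 130 to 190 mm off on the -y side, nearly square, and is rolled in along +y. A steel stop angle 226 mm long, 30 mm high has its face at y = +52 mm. In the rest the cartridge stands on the bench between sill and angle, axis at y = -4 to +3 mm.
- sill (a point): Middle of the top of the rest's sill, a half-round rubber strip along the rest's x: 200 mm long, 14 mm wide, 4 mm high, at y = -26 mm in the rest's frame. A cartridge let go on its slope rolls off it, back or in; on the flat bench it rolls freely but stays where it is left at rest.
- bail_pivot (a point): Middle of the bail's pivot line, which runs along the rest's x at y = +75 mm, z = 30 mm in the rest's frame, between two steel ears 42 mm high at x = +-111 mm.
- bail (a joint): Angle of the wire bail (rad). At 0 it leans back, bar 115 degrees up from the rest's -y direction (rest y = +125, z = 138 mm); starts at 0 to 0.25; grows as the bar swings up, over and down towards -y. On a cartridge in the rest the bar bears at about 1.23 (y = -10, z = 113 mm). Stiff pivot: some 1.2 N at the bar moves it, and it stays where it is left.
- bail_bar (a point): Middle of the bail's cross bar, on the wire's axis, 119 mm from the pivot line. The bail is a U of 8 mm steel wire, 210 mm wide; bar along the rest's x, with a thin black sleeve in the middle. Moves with the bail.
- bottle: Bystander: white spray bottle, 66 mm in diameter, 190 mm tall, standing; origin at the centre of its underside.
- puck: Bystander: black rubber puck lying flat, 76 mm in diameter, 25 mm thick; origin at the centre of its underside.
- wrench: Bystander: steel wrench lying flat, 170 mm long; origin under its middle.
- flange: Bystander: steel wheel flange (ring) lying flat, 64 mm in diameter, 10 mm thick; origin at the centre of its underside.
Not all that is in view belongs to the job. Leave any purple look-alike of the part that bears filter_center alone.

How it is judged (in metres and radians):
On the way:
1. the cartridge lies still in the rest on the mark, the bail still up (y of filter_center in the frame of rest between -0.008 and 0.008 m and height (world z) of filter_center below 0.058 m and linear speed of filter below 0.03 m/s and value of joint bail below 0.6 rad), for 0.2 s.
At the end, for the whole second after the job is handed in: The cartridge lies still in the rest, standing on the bench, its axis within 8 mm of the mark, within 25 mm of the rest's middle lengthwise and within 0.08 rad of square, and the bail is down on it (bail angle over 1.17) (y of filter_center in the frame of rest between -0.008 and 0.008 m and x of filter_center in the frame of rest between -0.025 and 0.025 m and height (world z) of filter_center below 0.058 m and angle between the x axis of filter_center and the x axis of rest, either way round below 0.08 rad and linear speed of filter below 0.01 m/s and value of joint bail above 1.17 rad); the robot touches nothing.
It fails at once if the hand presses the cartridge with more than 15 N (contact force between any of the fingers, the arm and filter above 15 N).
It fails at once if the fingers push low on the cartridge's flank (fingertips below about two thirds of its height) (contact force between the fingers and filter above 0.5 N and height (world z) of the grasp point below 0.09 m).
It fails at once if the cartridge is lifted off the bench, or runs loose (faster than 0.15 m/s) (height (world z) of filter_center above 0.068 m or linear speed of filter above 0.15 m/s).
It fails at once if the bail is forced on the cartridge with more than 25 N (contact force between bail and filter above 25 N).
It fails at once if a bystander is moved more than 25 mm (distance of any of bottle, puck, wrench, flange from where it was at the start of the episode above 0.025 m).
It also fails if it takes over 72 s, if anything falls off the work surface, if the arm or the gripper's body presses on something with over 40 N, if the wrist force passes 120 N, or if a joint passes its speed limit or range.

### The arm

A 6-joint arm with a two-finger parallel gripper is mounted at the origin on the work surface. World frame = base frame: x ahead of the robot, y to its left, z up, the work surface at z = 0. Lengths are in mm, angles in rad, forces in N, time in s.
With the tool pointing down it reaches from about 300 to 775 mm from the base axis. Payload 14.6 kg.
Tool frame: the origin (TCP) lies between the finger pads; the fingertips stand 19 mm ahead of it and the grasp point (between the pads) is the TCP; z points along the fingers, y is the line along which they close (so a half turn about z gives the same grasp; the last joint's range is limited). The gripper opens to 94 mm and grips with 3 to 60 N. Pads are 16 mm wide; open, the fingers measure 119 mm over their backs; the gripper's body (75 mm by 177 mm) begins 78 mm behind the grasp point.
Start: joints at [-1.207, 0.3, 1.521, -0, 1.321, -0.067], TCP at [229.671, -499.741, 224.446] pointing down, gripper open.
Joint ranges: [-3.03, 3.03], [-0.79, 2.21], [0.23, 2.52], [-1.04, 4.18], [0, 3.07], [-2.55, 2.55]. Speed limits (rad/s): [2.22, 2.22, 2.57, 3.14, 3.14, 3.14].

### API

Orientations are given as [roll, pitch, yaw] about the fixed x, y, z axes, in that order (R = Rz(yaw) Ry(pitch) Rx(roll)).
In Python, from cell import monitor, imaging, job, find_in, trace gives the robot as it stands. The module is installed in compiled form; this text tells all that it offers.
- The arm moves only by the tool arm_command, never from a script. Its argument "steps" is a list of rows, each a list of 5 numbers: the opening, from 0 (shut) to 1 (fully open), then the shift along the tool's x, y, z in mm, then the turn about the tool's z in degrees. In form: [[gripper, dx, dy, dz, turn], ...]. A call has 1 to 20 rows; each row is the pose to reach, as a shift and turn from the pose commanded when the call began, along the tool's axes at that moment; what a row does not reach only later rows make up. A row lasts 1/8 s, in which the tool goes at most 62.5 mm and 10.7 degrees, less where a joint would pass 70% of its speed; a pose out of reach is approached as far as the arm can. A call with a gripper value outside its range is refused whole. The fingers move at their own pace and stop on an object; "force" is the grip in N (left out, the last holds). Time passes only in rows, so rows that repeat a pose let the fingers close. It gives the time, the measured TCP pose, the force, the opening and the grip force at its end, in the units of the state.
- monitor.read_state(): the state, without advancing time (a new reading comes with each control period).
- imaging.camera(name): name is "scene" or "top"; returns a dict with "img" (420x560x3 uint8, red, green, blue), "mtx" (3x3 intrinsics, pixels), "D" ([k1, k2, p1, p2, k3] as OpenCV has them; the pictures are not rectified), "view" (4x4, takes a point from world to camera coordinates). Camera axes: x right, y down, z forward; pixel columns grow to the right and rows downward; lengths in mm; the calibration is good to about 2 mm. A picture is of the moment at which its call begins. There is no depth.
- job.sign_off(): hands the job in; it is judged then, once.
Trained networks look in a picture, given as the dict that the camera call returned (one of the last four; its "shot" number tells which), for a name from the list of things; names that differ only in an ending like _2 or _b are one class to them, and where a whole thing is asked for, a point or a joint stands for the part that bears it (a point fixed in the world has none). Each returns a list of dicts, best first, with "p" (0 to 1); they miss things now and then, are a little off and sometimes report something else, mostly with a low value. They report only what shows in the picture. A call takes as long as a camera call. They do not tell look-alikes from the thing itself.
- find_in(picture, target): "rect" ([centre column, centre row, width, height] in pixels, round what is visible of it).
- trace(picture, target): "region" (420x560 bool, what is visible of it) and "rect" ([centre column, centre row, width, height] in pixels, round what is visible of it).
The state is a dict: "clock": time; "joints": joint angles; "qd": joint speeds; "effort": joint torques, N m; "eef_pos": TCP position; "eef_rot": TCP orientation; "wrist_force": force on the tool from outside, world axes, zero at the start; "moment": the same for the moment, N m; "finger_gap": finger opening in mm; "finger_force": force on a finger pad.
Only numpy, scipy, OpenCV 4.12 (cv2) and the standard library are available. Lean on these libraries where they do the work, as an engineer would, in place of code of your own. Each camera call takes 0.05 s, during which the arm holds its last target. There are 200 camera calls.

## Working session

There is one attempt and no reset: what is moved stays moved. The work goes in short steps, Python scripts to look and compute and a tool call to move; the robot and the scene stay as the last step left them, time stands still between calls to the robot, and variables do not carry over. Pictures are saved under pics/ and viewed, at most 10 in all, crops included, and the job is handed in when it is done.

Besides the shell and the picture viewer there is one more tool, called after "Call:" as name(argument=value, ...) on one line, values as JSON. arm_command: Moves the arm, as the interface text tells. Its arguments: {"type":"object","properties":{"steps":{"type":"array","items":{"type":"array","items":{"type":"number"}}},"force":{"type":"number"}},"required":["steps"]}

```bash
mkdir -p pics; cat > h.py <<'E'
import numpy as np, cv2
from cell import monitor, imaging, job, find_in, trace
def ray(c,px):
    u=cv2.undistortPoints(np.array([[px]],float),np.array(c['mtx'],float),np.array(c['D'],float))[0,0]
    V=np.array(c['view'],float);R=V[:3,:3];t=V[:3,3]
    return -R.T@t, R.T@np.array([u[0],u[1],1.])
def onz(c,px,z):
    o,d=ray(c,px);return o+d*(z-o[2])/d[2]
def proj(c,P):
    V=np.array(c['view'],float)
    return cv2.projectPoints(np.array(P,float).reshape(-1,1,3),cv2.Rodrigues(V[:3,:3])[0],V[:3,3],np.array(c['mtx'],float),np.array(c['D'],float))[0][:,0]
def save(c,n): cv2.imwrite('pics/'+n,np.array(c['img'])[:,:,::-1])
E
python3 - <<'E'
from h import *
np.set_printoptions(precision=1,suppress=True)
s=monitor.read_state();print(s)
ims=[]
for n in('top','scene'):
    c=imaging.camera(n);ims.append(c['img']); print(n,ray(c,(280,210)))
    for t in ['filter_center','rest','sill','bail','bail_bar','bottle','puck','wrench','flange']:
        print(t,[(round(d['p'],2),np.array(d['rect']).round(1).tolist(), onz(c,d['rect'][:2],{'filter_center':55}.get(t,0)).round().tolist()) for d in find_in(c,t)[:4]])
    save(c,n+'1.png')
E
```

```text
{'clock': 0.0, 'joints': array([-1.2,  0.3,  1.5, -0. ,  1.3, -0.1]), 'qd': array([ 0., -0., -0., -0., -0., -0.]), 'effort': array([ -0. , -53.2, -35.3,   0.1,   0. ,  -0. ]), 'eef_pos': array([ 229.6, -499.5,  223.9]), 'eef_rot': array([-3.1, -0. ,  0.4]), 'wrist_force': array([-0.7,  0.6, -0.6]), 'moment': array([ 0., -0., -0.]), 'finger_force': 0.0, 'finger_gap': 93.76511327838077}
top (array([ 324.9,  -66.5, 1301.8]), array([ 0.2, -0. , -1. ]))
filter_center [(0.81, [204.6, 304.2, 43.2, 71.0], [323.0, 101.0, 55.0]), (0.75, [401.4, 302.5, 75.1, 65.7], [326.0, -383.0, 55.0]), (0.6, [290.6, 215.2, 54.8, 70.1], [545.0, -112.0, 55.0])]
rest [(0.88, [195.9, 194.4, 80.7, 98.5], [612.0, 140.0, 0.0])]
sill [(0.67, [196.8, 196.4, 75.8, 100.9], [606.0, 137.0, 0.0])]
bail [(0.87, [175.2, 193.8, 37.8, 94.1], [613.0, 195.0, 0.0])]
bail_bar [(0.77, [175.0, 195.1, 38.8, 94.7], [610.0, 195.0, 0.0])]
bottle [(0.85, [401.5, 234.1, 41.4, 29.4], [504.0, -407.0, -0.0]), (0.28, [176.3, 195.1, 38.6, 97.9], [610.0, 192.0, 0.0])]
puck [(0.81, [311.7, 136.0, 29.0, 28.0], [776.0, -174.0, 0.0])]
wrench [(0.5
[... 426 characters left out ...]
204.0, 0.0]), (0.62, [270.6, 230.9, 74.6, 66.7], [526.0, -58.0, -0.0])]
sill [(0.86, [325.9, 174.1, 95.9, 102.8], [559.0, 217.0, 0.0]), (0.63, [395.1, 212.5, 53.9, 40.4], [787.0, 157.0, -0.0])]
bail [(0.68, [333.7, 160.5, 76.6, 62.4], [554.0, 287.0, 0.0])]
bail_bar [(0.59, [335.5, 159.8, 77.0, 72.3], [557.0, 292.0, -0.0]), (0.59, [396.1, 212.6, 56.1, 43.9], [789.0, 158.0, -0.0])]
bottle [(0.57, [186.2, 300.4, 36.4, 74.5], [463.0, -338.0, 0.0])]
puck [(0.87, [347.9, 298.4, 32.2, 36.2], [780.0, -162.0, 0.0])]
wrench [(0.67, [393.1, 212.0, 54.0, 42.2], [781.0, 156.0, 0.0]), (0.66, [270.5, 232.8, 73.6, 64.0], [529.0, -64.0, 0.0])]
flange [(0.89, [260.9, 334.1, 31.5, 26.1], [653.0, -335.0, 0.0])]
```

```bash
python3 - <<'E'
import cv2
a=cv2.imread('pics/top1.png');b=cv2.imread('pics/scene1.png')
a2=cv2.resize(a[100:350,120:450],(792,600),interpolation=cv2.INTER_CUBIC);cv2.imwrite('pics/top1c.png',a2)
b2=cv2.resize(b[100:280,180:420],(800,600),interpolation=cv2.INTER_CUBIC);cv2.imwrite('pics/scene1c.png',b2)
E
```

```text
(no output)
```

View pics/top1c.png

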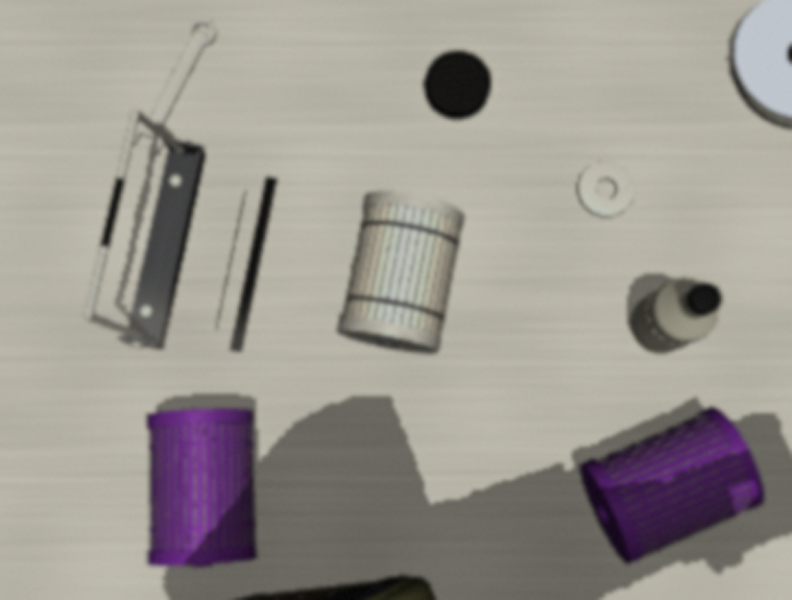

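View pics/scene1c.png

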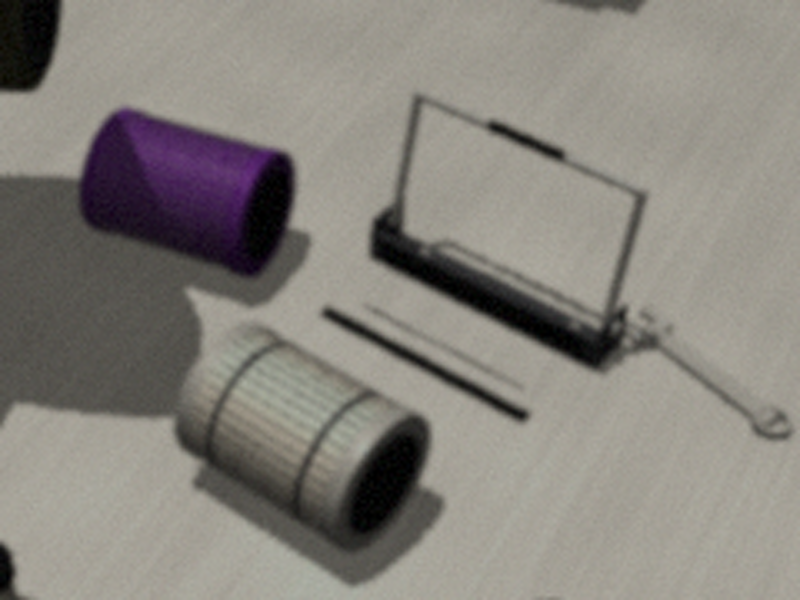

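The target is the off-white cartridge at top (290,215), lying beside the sill. The purple ones at (204,304) and (401,302) are look-alikes. The sill and mark lie left of the target, and the bail is up at about (175,194).

```bash
cat >> h.py <<'E'
from scipy.optimize import minimize
def cylmask(c,x,y,yaw,z=55):
    a=np.linspace(0,2*np.pi,40);ax=np.array([np.cos(yaw),np.sin(yaw),0]);n=np.array([-ax[1],ax[0],0])
    P=[np.array([x,y,z])+s*75*ax+55*(np.cos(t)*n+np.sin(t)*np.array([0,0,1])) for s in(-1,1) for t in a]
    m=np.zeros((420*4,560*4),np.uint8)
    h=cv2.convexHull((proj(c,P)*4+1.5).astype(np.float32)).astype(np.int32)
    cv2.fillConvexPoly(m,h,1);return cv2.resize(m.astype(np.float32),(560,420),interpolation=cv2.INTER_AREA)
def fitcyl(cs,guess,vis=None):
    """cs: [(cam, region)] ; returns x,y,yaw by best overlap"""
    f=lambda p:sum(np.abs(cylmask(c,p[0],p[1],p[2]/100)-r).sum()/r.sum() for c,r in cs)
    s=np.array([guess[0],guess[1],guess[2]*100])
    r=minimize(f,s,method='Nelder-Mead',options=dict(initial_simplex=s+np.array([[0,0,0],[8,0,0],[0,8,0],[0,0,8]]),xatol=.2,fatol=1e-4))
    return np.array([r.x[0],r.x[1],r.x[2]/100]),r.fun
def best(c,t,px):
    return min(trace(c,t),key=lambda d:np.hypot(*(np.array(d['rect'][:2])-px)))
def tri(c1,p1,c2,p2):
    o1,d1=ray(c1,p1);o2,d2=ray(c2,p2)
    k=np.linalg.lstsq(np.array([d1,-d2]).T,o2-o1,rcond=None)[0]
    A,B=o1+k[0]*d1,o2+k[1]*d2;return (A+B)/2,np.linalg.norm(A-B)
E
python3 - <<'E'
from h import *
np.set_printoptions(precision=2,suppress=True)
ct=imaging.camera('top');cs=imaging.camera('scene')
T=lambda u,v:(120+u/2.4-.3,100+v/2.4-.3); S=lambda u,v:(180+u*.3-.35,100+v*.3-.35)
rt=best(ct,'filter_center',(290,215))['region'];rs=best(cs,'filter_center',(270,230))['region']
for L in ([(ct,rt)],[(cs,rs)],[(ct,rt),(cs,rs)]): print(fitcyl(L,(545,-112,-.15)))
for n,f,c,P,z in [('sill',T,ct,[(270,179),(237,350)],2),('sillS',S,cs,[(527,416),(325,311)],2),('mark',T,ct,[(245,190),(217,329)],0),('markS',S,cs,[(523,388),(366,305)],0),('face',T,ct,[(204,150),(162,348)],30)]:
    q=[onz(c,f(*p),z) for p in P];d=q[0]-q[1];print(n,q,(q[0]+q[1])/2,'yaw',np.arctan2(d[1],d[0]),'len',np.hypot(*d[:2]))
for a,b in [((137,113),(645,193)),((90,318),(418,97)),((112.5,212),(527,141))]: print('bar',tri(ct,T(*a),cs,S(*b)))
E
```

```text
(array([ 548.19, -103.4 ,   -0.21]), np.float64(0.05053793884484711))
(array([ 548.94, -101.43,   -0.2 ]), np.float64(0.029666254635352288))
(array([ 549.  , -102.15,   -0.2 ]), np.float64(0.08491186560359787))
sill [array([666.83,  43.04,   2.  ]), array([473.79,  76.32,   2.  ])] [570.31  59.68   2.  ] yaw -0.17067918331577658 len 195.89393720216717
sillS [array([669.06,  41.72,   2.  ]), array([474.25,  76.16,   2.  ])] [571.66  58.94   2.  ] yaw -0.17496446471374105 len 197.83202964706427
mark [array([654.6 ,  71.12,   0.  ]), array([497.23,  98.94,   0.  ])] [575.92  85.03   0.  ] yaw -0.17500745412395297 len 159.81249580894487
markS [array([653.59,  70.93,   0.  ]), array([499.76, 100.87,   0.  ])] [576.67  85.9    0.  ] yaw -0.1921828513817684 len 156.72168772249694
face [array([692.56, 114.  ,  30.  ]), array([472.95, 153.33,  30.  ])] [582.76 133.66  30.  ] yaw -0.1772100239688387 len 223.09839047636788
bar (array([699.35, 166.89, 144.61]), np.float64(2.6034778482460235))
bar (array([490.39, 205.74, 141.47]), np.float64(1.6813466306723521))
bar (array([595.3 , 186.7 , 145.32]), np.float64(0.033736167937569686))
```

Call:
arm_command(steps=[[0.5,45,-22,0,-5.5],[0.5,90,-43,0,-11],[0.5,135,-65,0,-16.5],[0.5,180,-86,0,-22],[0.5,225,-108,0,-27.5],[0.5,269,-130,0,-33],[0.5,314,-151,0,-38.5],[0.5,359,-173,0,-44],[0.5,404,-194,10,-49.5],[0.5,448,-216,25,-55.3],[0.5,448,-216,50,-55.3],[0.5,448,-216,50,-55.3],[0.5,448,-216,50,-55.3]])

```text
clock: 2.82
eef_pos: [546.7, -116.9, 175.5]
eef_rot: [3.141, 0.0, 1.395]
wrist_force: [-0.1, 0.7, -0.2]
finger_gap: 46.6
finger_force: 0.0
```

```bash
cat >> h.py <<'E'
O=np.array([575.,84.5]);Y=-.175;RX=np.array([np.cos(Y),np.sin(Y)]);RY=np.array([-np.sin(Y),np.cos(Y)])
def st():
    s=monitor.read_state();d=s['eef_pos'][:2]-O
    print('t%.2f tcp rest x%.1f y%.1f z%.1f rot %s F(rest x,y,z) %.1f %.1f %.1f gap %.1f'%(s['clock'],d@RX,d@RY,s['eef_pos'][2],np.round(s['eef_rot'],3),s['wrist_force'][:2]@RX,s['wrist_force'][:2]@RY,s['wrist_force'][2],s['finger_gap']),np.round(s['joints'],2))
def loc(p): d=np.array(p[:2])-O;return round(d@RX,1),round(d@RY,1),round(p[2]-Y,3)
E
python3 - <<'E'
from h import *
st()
E
```

```text
t2.83 tcp rest x7.2 y-203.2 z175.5 rot [3.141 0.    1.395] F(rest x,y,z) -0.3 0.7 -0.2 gap 46.6 [-0.28  0.36  1.55 -0.    1.22 -0.1 ]
```

Call:
arm_command(steps=[[0.5,0,0,20,0],[0.5,0,0,40,0],[0.5,0,0,45,0],[0.5,0,0,46,0],[0.5,0,0,46,0]])

```text
clock: 3.45
eef_pos: [546.9, -116.6, 129.5]
eef_rot: [3.14, 0.0, 1.396]
wrist_force: [0.8, -0.1, -0.1]
finger_gap: 47.0
finger_force: 0.0
```

Call:
arm_command(steps=[[0.5,0,0,1,0],[0.5,0,0,1,0]])

```text
clock: 3.7
eef_pos: [546.9, -116.5, 128.2]
eef_rot: [3.14, 0.0, 1.396]
wrist_force: [-0.2, 0.0, 5.4]
finger_gap: 46.5
finger_force: 2.4
```

Call:
arm_command(steps=[[0.5,3,0,0,0],[0.5,8,0,0,0],[0.5,13,0,0,0],[0.5,16,0,0,0],[0.5,16,0,0,0]])

```text
clock: 4.32
eef_pos: [550.1, -100.5, 128.6]
eef_rot: [3.139, 0.0, 1.396]
wrist_force: [-0.2, -0.1, 8.4]
finger_gap: 47.2
finger_force: 4.5
```

```bash
cat > look.py <<'E'
from h import *
import sys
g=[float(a) for a in sys.argv[1:4]]  # expected rest x,y
p=O+g[0]*RX+g[1]*RY
st();L=[]
for n in('top','scene'):
    c=imaging.camera(n);px=proj(c,[[p[0],p[1],55]])[0]
    try:
        d=best(c,'filter_center',px);r=d['region']
        q,f=fitcyl([(c,r)],(p[0],p[1],Y));print(n,loc(q),round(f,3),np.round(d['rect'],0))
    except Exception as e: print(n,e)
    if len(sys.argv)>3: save(c,sys.argv[3 if n=='top' else 4])
E
sed -i 's/sys.argv\[1:4\]/sys.argv[1:3]/' look.py; python3 look.py 7 -180
```

```text
t4.33 tcp rest x7.7 y-186.6 z128.6 rot [3.139 0.    1.396] F(rest x,y,z) -0.2 -0.1 8.4 gap 47.2 [-0.25  0.41  1.6   0.    1.12 -0.07]
top (np.float64(8.4), np.float64(-168.2), np.float64(-0.064)) 2.491 [202. 304.  38.  70.]
scene (np.float64(7.2), np.float64(-178.7), np.float64(-0.026)) 0.122 [273. 230.  76.  65.]
```

Call:
arm_command(steps=[[0.5,5,0,-0.4,0],[0.5,11,0,-0.6,0],[0.5,17,0,-0.8,0],[0.5,20,0,-0.8,0],[0.5,20,0,-0.8,0]])

```text
clock: 5.15
eef_pos: [553.5, -80.7, 128.8]
eef_rot: [3.14, 0.0, 1.396]
wrist_force: [4.0, -0.9, 6.3]
finger_gap: 47.1
finger_force: 3.0
```

Call:
arm_command(steps=[[0.5,5,0,-0.2,0],[0.5,11,0,-0.3,0],[0.5,17,0,-0.4,0],[0.5,21,0,-0.4,0],[0.5,22,0,-0.4,0],[0.5,22,0,-0.4,0]])

```text
clock: 5.9
eef_pos: [556.4, -59.2, 128.5]
eef_rot: [-3.141, -0.0, 1.396]
wrist_force: [1.6, 0.4, 2.8]
finger_gap: 46.8
finger_force: 1.2
```

```bash
python3 look.py 8 -160
```

```text
t5.90 tcp rest x6.7 y-144.8 z128.5 rot [-3.141 -0.     1.396] F(rest x,y,z) 1.5 0.6 2.8 gap 46.8 [-0.17  0.42  1.6   0.    1.13  0.  ]
top (np.float64(16.2), np.float64(-163.6), np.float64(-0.04)) 16.01 [293. 216.  22.  54.]
scene (np.float64(7.4), np.float64(-157.7), np.float64(-0.012)) 0.065 [278. 225.  76.  68.]
```

Call:
arm_command(steps=[[0.5,0,0,-3,0],[0.5,0,0,-8,0],[0.5,-14,0,-8,0],[0.5,-29,0,-8,0],[0.5,-29,0,-3,0],[0.5,-29,0,0,0],[0.5,-29,0,0.6,0],[0.5,-29,0,0.6,0]])

```text
clock: 7.1
eef_pos: [551.6, -87.5, 128.3]
eef_rot: [3.142, -0.0, 1.396]
wrist_force: [-3.2, 0.5, 6.1]
finger_gap: 47.2
finger_force: 3.0
```

Call:
arm_command(steps=[[0.5,4,0,-0.2,0],[0.5,10,0,-0.4,0],[0.5,16,0,-0.5,0],[0.5,21,0,-0.5,0],[0.5,22,0,-0.5,0]])

```text
clock: 7.72
eef_pos: [555.9, -65.7, 128.9]
eef_rot: [3.14, -0.0, 1.397]
wrist_force: [0.5, -0.2, 5.6]
finger_gap: 47.1
finger_force: 2.6
```

Call:
arm_command(steps=[[0.5,5,0,0,0],[0.5,11,0,0,0],[0.5,17,0,0,0],[0.5,21,0,0,0],[0.5,22,0,0,0]])

```text
clock: 8.35
eef_pos: [559.7, -44.0, 128.8]
eef_rot: [3.14, 0.0, 1.397]
wrist_force: [3.1, 0.2, 5.1]
finger_gap: 46.9
finger_force: 2.6
```

Call:
arm_command(steps=[[0.5,5,0,0.1,0],[0.5,11,0,0.3,0],[0.5,17,0,0.6,0],[0.5,21,0,0.8,0],[0.5,22,0,0.8,0],[0.5,22,0,0.8,0]])

```text
clock: 9.1
eef_pos: [563.0, -22.8, 127.7]
eef_rot: [-3.141, -0.0, 1.396]
wrist_force: [2.4, 0.4, 4.3]
finger_gap: 47.0
finger_force: 2.0
```

```bash
python3 look.py 8 -125
```

```text
t9.10 tcp rest x6.9 y-107.8 z127.7 rot [-3.141 -0.     1.396] F(rest x,y,z) 2.3 0.8 4.3 gap 47.0 [-0.11  0.43  1.59  0.    1.13  0.07]
top (np.float64(7.1), np.float64(-138.5), np.float64(-0.1)) 5.077 [283. 213.  18.  65.]
scene (np.float64(7.6), np.float64(-123.8), np.float64(-0.028)) 0.061 [286. 216.  72.  65.]
```

Call:
arm_command(steps=[[0.5,0,0,-3,0],[0.5,0,0,-8,0],[0.5,-16,0,-8,0],[0.5,-32,0,-8,0],[0.5,-32,0,-3,0],[0.5,-32,0,-0.5,0],[0.5,-32,0,-0.2,0],[0.5,-32,0,-0.2,0]])

```text
clock: 10.3
eef_pos: [557.5, -54.0, 128.1]
eef_rot: [3.142, -0.0, 1.396]
wrist_force: [-2.3, -1.0, 4.5]
finger_gap: 47.1
finger_force: 2.4
```

Call:
arm_command(steps=[[0.5,4,0,-0.1,0],[0.5,10,0,-0.2,0],[0.5,16,0,-0.2,0],[0.5,21,0,-0.1,0],[0.5,22,0,0,0]])

```text
clock: 10.92
eef_pos: [561.8, -32.1, 128.5]
eef_rot: [3.14, -0.0, 1.397]
wrist_force: [-0.6, 0.0, 6.8]
finger_gap: 47.4
finger_force: 3.3
```

Call:
arm_command(steps=[[0.5,5,0,0.1,0],[0.5,11,0,0.2,0],[0.5,17,0,0.3,0],[0.5,21,0,0.4,0],[0.5,22,0,0.4,0]])

```text
clock: 11.55
eef_pos: [566.0, -10.5, 128.2]
eef_rot: [3.139, -0.0, 1.397]
wrist_force: [2.9, -1.0, 5.4]
finger_gap: 47.1
finger_force: 2.6
```

Call:
arm_command(steps=[[0.5,5,0,0.2,0],[0.5,11,0,0.5,0],[0.5,17,0,0.9,0],[0.5,21,0,1.2,0],[0.5,22,0,1.3,0],[0.5,22,0,1.3,0]])

```text
clock: 12.3
eef_pos: [569.6, 11.0, 126.8]
eef_rot: [3.14, -0.0, 1.396]
wrist_force: [3.7, -0.0, 5.2]
finger_gap: 47.0
finger_force: 2.8
```

```bash
python3 look.py 8 -90
```

```text
t12.30 tcp rest x7.5 y-73.3 z126.8 rot [ 3.14  -0.     1.396] F(rest x,y,z) 3.6 0.6 5.2 gap 47.0 [-0.04  0.44  1.57  0.    1.13  0.13]
top (np.float64(16.4), np.float64(-107.0), np.float64(-0.213)) 3.564 [266. 210.  19.  61.]
scene (np.float64(8.6), np.float64(-90.8), np.float64(-0.027)) 0.051 [297. 210.  75.  64.]
```

Call:
arm_command(steps=[[0.5,0,0,-3,0],[0.5,0,0,-8,0],[0.5,-20,0,-8,0],[0.5,-38,0,-8,0],[0.5,-38,0,-3,0],[0.5,-38,0,0,0],[0.5,-38,0,0,0]])

```text
clock: 13.38
eef_pos: [562.4, -26.5, 126.2]
eef_rot: [-3.142, -0.0, 1.396]
wrist_force: [-0.8, -0.3, 4.2]
finger_gap: 47.0
finger_force: 1.5
```

Call:
arm_command(steps=[[0.5,4,0,-0.3,0],[0.5,10,0,-0.7,0],[0.5,16,0,-0.9,0],[0.5,21,0,-1.0,0],[0.5,22,0,-1.0,0]])

```text
clock: 14.0
eef_pos: [566.5, -4.7, 127.4]
eef_rot: [3.141, -0.0, 1.396]
wrist_force: [1.3, -1.1, 4.8]
finger_gap: 47.1
finger_force: 2.0
```

Call:
arm_command(steps=[[0.5,5,0,0.1,0],[0.5,11,0,0.2,0],[0.5,17,0,0.4,0],[0.5,21,0,0.5,0],[0.5,22,0,0.5,0]])

```text
clock: 14.62
eef_pos: [570.6, 16.8, 127.2]
eef_rot: [3.14, -0.0, 1.396]
wrist_force: [3.5, -1.7, 6.1]
finger_gap: 46.7
finger_force: 2.8
```

Call:
arm_command(steps=[[0.5,5,0,0.2,0],[0.5,11,0,0.4,0],[0.5,17,0,0.6,0],[0.5,21,0,0.8,0],[0.5,22,0,0.8,0]])

```text
clock: 15.25
eef_pos: [574.5, 38.5, 126.5]
eef_rot: [3.14, -0.0, 1.396]
wrist_force: [4.1, -0.8, 6.5]
finger_gap: 47.0
finger_force: 3.3
```

```bash
python3 look.py 8 -58
```

```text
t15.25 tcp rest x7.5 y-45.4 z126.5 rot [ 3.14  -0.     1.396] F(rest x,y,z) 4.2 -0.1 6.5 gap 47.0 [ 0.    0.45  1.55 -0.    1.14  0.18]
top (np.float64(6.2), np.float64(-90.2), np.float64(-0.563)) 3.304 [255. 206.  17.  68.]
scene (np.float64(10.2), np.float64(-56.4), np.float64(-0.028)) 0.082 [303. 203.  75.  65.]
```

Call:
arm_command(steps=[[0.5,5,0,0.3,0],[0.5,10,0,0.6,0],[0.5,14,0,1.0,0],[0.5,16,0,1.2,0],[0.5,16,0,1.2,0]])

```text
clock: 16.08
eef_pos: [577.0, 54.2, 125.1]
eef_rot: [3.14, -0.0, 1.396]
wrist_force: [3.4, 0.7, 6.4]
finger_gap: 47.2
finger_force: 2.8
```

Call:
arm_command(steps=[[0.5,0,0,-3,0],[0.5,0,0,-8,0],[0.5,-20,0,-20,0],[0.5,-70,0,-40,0],[0.5,-120,0,-40,0],[0.5,-120,0,-40,0]])

```text
clock: 16.82
eef_pos: [555.0, -67.9, 165.7]
eef_rot: [3.141, 0.0, 1.392]
wrist_force: [0.4, 1.1, 0.6]
finger_gap: 47.2
finger_force: 0.0
```

```bash
python3 look.py 8 -50 top2.png scene2.png
```

```text
t16.82 tcp rest x6.8 y-153.5 z165.7 rot [3.141 0.    1.392] F(rest x,y,z) 0.2 1.1 0.6 gap 47.2 [-0.19  0.37  1.56 -0.    1.2  -0.01]
top (np.float64(11.0), np.float64(-38.2), np.float64(-0.116)) 1.079 [231. 202.  48.  62.]
scene (np.float64(10.6), np.float64(-49.1), np.float64(-0.008)) 0.265 [306. 204.  71.  56.]
```

Call:
arm_command(steps=[[0.5,40,0,5,0],[0.5,81,0,15,0],[0.5,81,0,34,0],[0.5,81,0,38.5,0],[0.5,81,0,39.5,0],[0.5,81,0,39.5,0]])

```text
clock: 17.77
eef_pos: [570.1, 15.4, 125.8]
eef_rot: [3.141, -0.0, 1.396]
wrist_force: [0.1, 0.6, 0.0]
finger_gap: 47.1
finger_force: 0.0
```

Call:
arm_command(steps=[[0.5,0,0,0.6,0],[0.5,0,0,0.6,0]])

```text
clock: 18.02
eef_pos: [570.1, 15.4, 125.2]
eef_rot: [3.141, -0.0, 1.396]
wrist_force: [-1.1, -0.9, 3.9]
finger_gap: 46.8
finger_force: 2.0
```

Call:
arm_command(steps=[[0.5,0,0,-2,0],[0.5,-4.5,0,-2,0],[0.5,-4.5,0,0.3,0],[0.5,-4.5,0,0.9,0],[0.5,-4.5,0,0.9,0]])

```text
clock: 18.65
eef_pos: [569.2, 11.2, 124.0]
eef_rot: [3.141, -0.0, 1.396]
wrist_force: [-1.3, -0.2, 5.1]
finger_gap: 47.0
finger_force: 2.1
```

Call:
arm_command(steps=[[0.5,2,0,-0.3,0],[0.5,4,0,-0.7,0],[0.5,6,0,-1.1,0],[0.5,7,0,-1.4,0],[0.5,7,0,-1.4,0]])

```text
clock: 19.27
eef_pos: [570.3, 18.1, 125.1]
eef_rot: [3.142, 0.0, 1.396]
wrist_force: [0.9, -1.1, 2.9]
finger_gap: 47.2
finger_force: 1.2
```

Call:
arm_command(steps=[[0.5,1,0,0.2,0],[0.5,3,0,-0.1,0],[0.5,5,0,-0.5,0],[0.5,7,0,-1.0,0],[0.5,8,0,-1.2,0]])

```text
clock: 19.9
eef_pos: [571.9, 26.0, 126.7]
eef_rot: [3.141, 0.0, 1.396]
wrist_force: [2.7, -3.7, 6.2]
finger_gap: 47.1
finger_force: 2.8
```

Call:
arm_command(steps=[[0.5,2,0,-0.3,0],[0.5,4,0,-0.6,0],[0.5,6,0,-0.9,0],[0.5,8,0,-1.1,0],[0.5,9,0,-1.2,0]])

```text
clock: 20.52
eef_pos: [573.7, 34.9, 128.2]
eef_rot: [3.14, -0.0, 1.396]
wrist_force: [1.3, -2.2, 9.4]
finger_gap: 46.7
finger_force: 4.1
```

Call:
arm_command(steps=[[0.5,2,0,-0.5,0],[0.5,4,0,-0.7,0],[0.5,6,0,-0.9,0],[0.5,8,0,-1.0,0],[0.5,10,0,-1.1,0]])

```text
clock: 21.15
eef_pos: [575.5, 44.9, 129.3]
eef_rot: [3.14, -0.0, 1.396]
wrist_force: [2.7, -1.2, 8.0]
finger_gap: 46.9
finger_force: 3.8
```

Call:
arm_command(steps=[[0.5,2,0,-0.2,0],[0.5,4,0,-0.3,0],[0.5,6,0,-0.3,0],[0.5,8,0,-0.3,0],[0.5,10,0,-0.3,0]])

```text
clock: 21.78
eef_pos: [577.4, 54.8, 129.7]
eef_rot: [3.14, -0.001, 1.396]
wrist_force: [4.4, -1.1, 8.5]
finger_gap: 46.6
finger_force: 3.9
```

Call:
arm_command(steps=[[0.5,2,0,0,0],[0.5,4,0,0,0],[0.5,6,0,0.1,0],[0.5,8,0,0.2,0],[0.5,10,0,0.3,0]])

```text
clock: 22.4
eef_pos: [579.2, 64.7, 129.6]
eef_rot: [3.139, -0.001, 1.396]
wrist_force: [4.0, -0.6, 9.3]
finger_gap: 46.6
finger_force: 4.5
```

```bash
python3 look.py 10 -23
```

```text
t22.40 tcp rest x7.6 y-18.8 z129.6 rot [ 3.139e+00 -1.000e-03  1.396e+00] F(rest x,y,z) 4.1 0.1 9.3 gap 46.6 [0.05 0.46 1.53 0.   1.15 0.22]
top (np.float64(11.9), np.float64(-54.3), np.float64(-0.603)) 4.419 [244. 203.  19.  64.]
scene (np.float64(10.5), np.float64(-20.1), np.float64(0.01)) 0.089 [311. 196.  69.  54.]
```

Call:
arm_command(steps=[[0.5,2,0,0,0],[0.5,4,0,0,0],[0.5,6,0,0.1,0],[0.5,8,0,0.2,0],[0.5,10,0,0.3,0]])

```text
clock: 23.22
eef_pos: [580.9, 74.6, 129.1]
eef_rot: [3.139, -0.001, 1.396]
wrist_force: [3.7, 0.3, 6.9]
finger_gap: 46.9
finger_force: 3.3
```

Call:
arm_command(steps=[[0.5,2,0,0.2,0],[0.5,4,0,0.4,0],[0.5,6,0,0.6,0],[0.5,8,0,0.9,0]])

```text
clock: 23.72
eef_pos: [582.2, 82.6, 128.1]
eef_rot: [3.14, -0.001, 1.396]
wrist_force: [5.0, 0.0, 6.5]
finger_gap: 47.1
finger_force: 3.3
```

Call:
arm_command(steps=[[0.5,2,0,0.3,0],[0.5,4,0,0.7,0],[0.5,6,0,1.1,0]])

```text
clock: 24.1
eef_pos: [583.2, 88.6, 127.0]
eef_rot: [3.14, -0.001, 1.396]
wrist_force: [3.9, 0.5, 5.9]
finger_gap: 47.4
finger_force: 3.3
```

Call:
arm_command(steps=[[0.5,2,0,0.5,0],[0.5,4,0,1.0,0],[0.5,6,0,1.5,0]])

```text
clock: 24.48
eef_pos: [584.3, 94.6, 125.5]
eef_rot: [3.14, -0.001, 1.396]
wrist_force: [3.7, 0.7, 7.2]
finger_gap: 46.8
finger_force: 3.4
```

Call:
arm_command(steps=[[0.5,2,0,0.5,0],[0.5,4,0,1.0,0],[0.5,6,0,1.6,0]])

```text
clock: 24.85
eef_pos: [585.2, 100.5, 123.8]
eef_rot: [3.14, -0.001, 1.396]
wrist_force: [4.1, 0.9, 5.8]
finger_gap: 46.7
finger_force: 3.3
```

Call:
arm_command(steps=[[0.5,2,0,0.5,0],[0.5,4,0,0.9,0],[0.5,4,0,0.9,0]])

```text
clock: 25.22
eef_pos: [585.9, 104.3, 122.9]
eef_rot: [3.14, -0.001, 1.396]
wrist_force: [3.3, 1.3, 5.9]
finger_gap: 46.9
finger_force: 3.3
```

```bash
python3 look.py 10 -3 top3.png scene3.png; python3 -c "
import cv2
b=cv2.imread('pics/scene3.png');cv2.imwrite('pics/scene3c.png',cv2.resize(b[100:280,220:460],(800,600),interpolation=2))"
```

```text
t25.23 tcp rest x7.3 y21.4 z122.9 rot [ 3.140e+00 -1.000e-03  1.396e+00] F(rest x,y,z) 3.0 1.8 5.9 gap 46.9 [0.11 0.5  1.5  0.   1.15 0.29]
top (np.float64(11.8), np.float64(-8.4), np.float64(-0.081)) 1.062 [228. 201.  28.  66.]
scene (np.float64(12.9), np.float64(-4.4), np.float64(-0.014)) 0.06 [317. 191.  70.  59.]
```

View pics/scene3c.png

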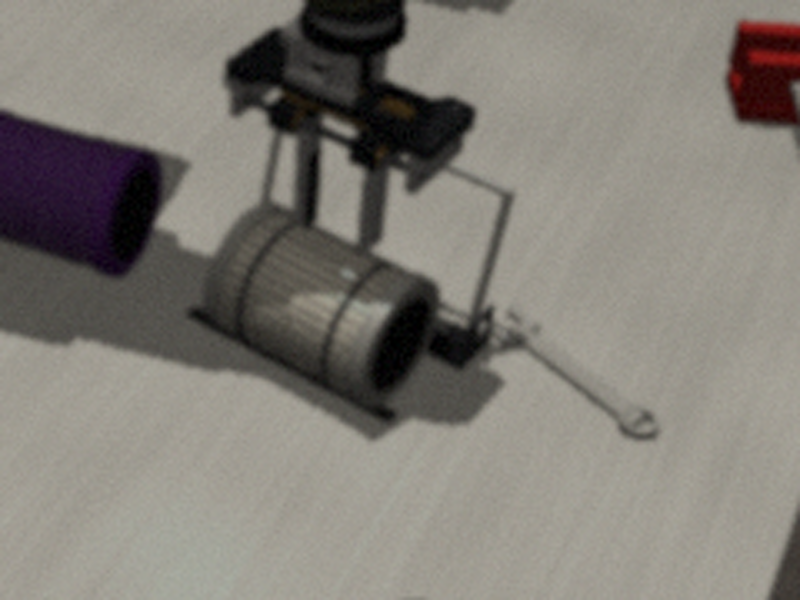

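The hand is still on the cartridge, which now sits past the sill (sill visible in front at crop (290,365)), with the bail still up behind the gripper.

Call:
arm_command(steps=[[0.5,2,0,0.6,0],[0.5,4,0,1.2,0],[0.5,4,0,1.2,0]])

```text
clock: 25.8
eef_pos: [586.8, 108.3, 122.0]
eef_rot: [3.14, -0.001, 1.396]
wrist_force: [4.1, 1.0, 8.6]
finger_gap: 47.2
finger_force: 4.3
```

Call:
arm_command(steps=[[0.5,0,0,-3,0],[0.5,0,0,-10,0],[0.5,0,0,-40,0],[0.5,0,0,-90,0],[0.5,-50,0,-110,0],[0.5,-112,0,-110,0],[0.5,-170,0,-110,0],[0.5,-170,0,-110,0]])

```text
clock: 26.8
eef_pos: [555.7, -62.8, 231.3]
eef_rot: [-3.141, 0.0, 1.392]
wrist_force: [-0.4, 0.2, 0.2]
finger_gap: 47.0
finger_force: 0.0
```

```bash
python3 look.py 12 -2 top4.png scene4.png; python3 -c "
import cv2
b=cv2.imread('pics/top4.png');cv2.imwrite('pics/top4c.png',cv2.resize(b[110:290,120:360],(800,600),interpolation=2))"
```

```text
t26.80 tcp rest x6.6 y-148.4 z231.3 rot [-3.141  0.     1.392] F(rest x,y,z) -0.4 0.1 0.2 gap 47.0 [-0.18  0.32  1.48 -0.    1.34  0.  ]
top (np.float64(11.3), np.float64(3.8), np.float64(-0.045)) 0.354 [210. 199.  44.  68.]
scene (np.float64(12.9), np.float64(-2.6), np.float64(-0.041)) 0.072 [316. 193.  72.  61.]
```

View pics/top4c.png

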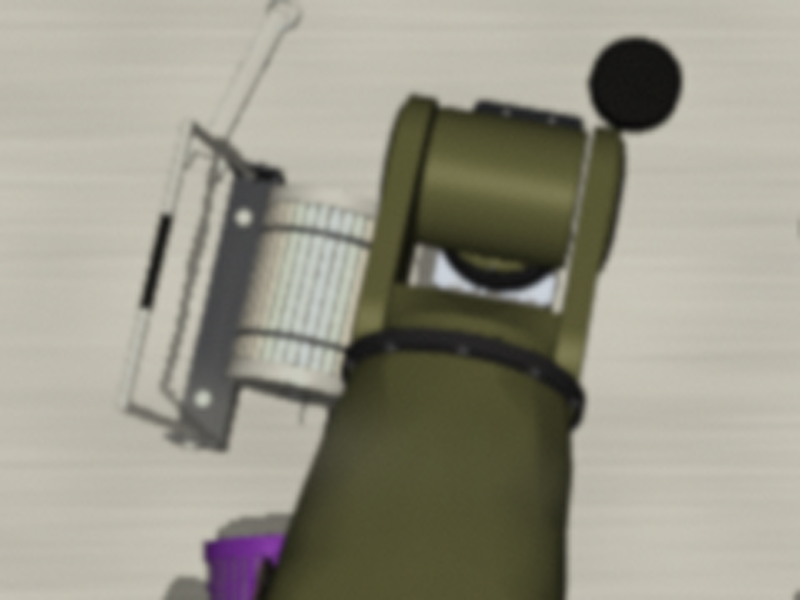

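The cartridge sits in the rest (top crop ~(300,290)), with the bail still up (bar from (190,125) to (130,405)). Next I'll go behind the bar with the fingers shut.

Call:
arm_command(steps=[[0,50,-7,0,0],[0,100,-7,0,0],[0,150,-7,0,0],[0,200,-7,0,0],[0,250,-7,0,0],[0,282,-7,0,0],[0,284,-7,0,0],[0,284,-7,0,0]])

```text
clock: 28.0
eef_pos: [598.7, 221.3, 230.9]
eef_rot: [-3.141, 0.0, 1.397]
wrist_force: [-0.8, 0.5, -0.1]
finger_gap: 0.5
finger_force: 0.0
```

```bash
python3 - <<'E'
from h import *
st()
c=imaging.camera('scene');save(c,'scene5.png')
cv2.imwrite('pics/scene5c.png',cv2.resize(cv2.imread('pics/scene5.png')[60:240,240:480],(800,600),interpolation=2))
E
```

```text
t28.00 tcp rest x-0.5 y138.8 z230.9 rot [-3.141  0.     1.397] F(rest x,y,z) -0.8 0.3 -0.1 gap 0.5 [ 0.3   0.5   1.23 -0.    1.41  0.47]
```

View pics/scene5c.png

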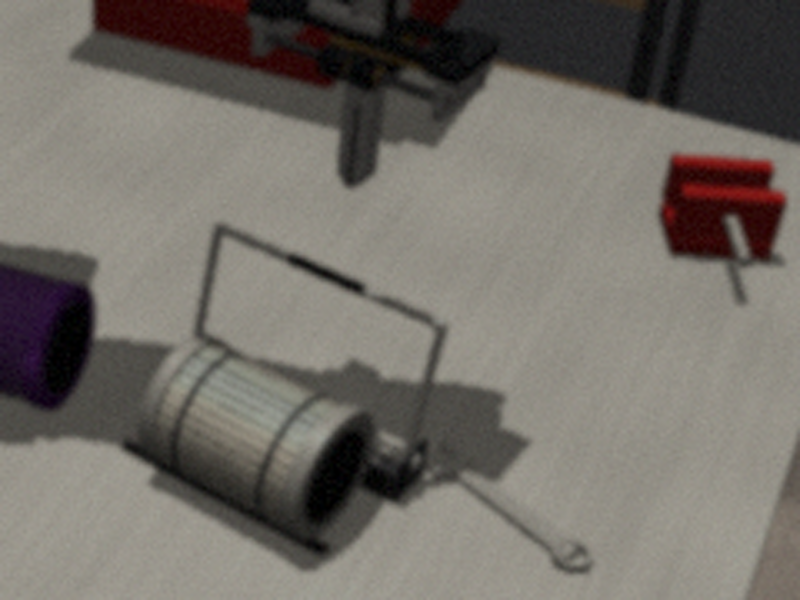

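Call:
arm_command(steps=[[0,0,0,40,0],[0,0,0,80,0],[0,-12,0,80,0],[0,-20,0,80,0],[0,-28,0,80,0],[0,-36,0,80,0],[0,-44,0,80,0],[0,-44,0,80,0]])

```text
clock: 29.05
eef_pos: [591.3, 177.2, 151.3]
eef_rot: [-3.142, 0.0, 1.395]
wrist_force: [0.0, -0.5, 0.7]
finger_gap: 0.5
finger_force: 0.0
```

Call:
arm_command(steps=[[0,-8,0,0,0],[0,-16,0,0,0],[0,-24,0,0,0]])

```text
clock: 29.42
eef_pos: [587.0, 153.6, 151.0]
eef_rot: [-3.141, 0.0, 1.396]
wrist_force: [0.1, 1.7, -0.2]
finger_gap: 0.7
finger_force: 0.6
```

```bash
python3 - <<'E'
from h import *
st()
c=imaging.camera('scene');save(c,'scene6.png')
cv2.imwrite('pics/scene6c.png',cv2.resize(cv2.imread('pics/scene6.png')[60:240,240:480],(800,600),interpolation=2))
E
```

```text
t29.43 tcp rest x-0.2 y70.1 z151.0 rot [-3.141  0.     1.396] F(rest x,y,z) -0.2 1.7 -0.2 gap 0.7 [0.2  0.49 1.43 0.   1.22 0.37]
```

View pics/scene6c.png

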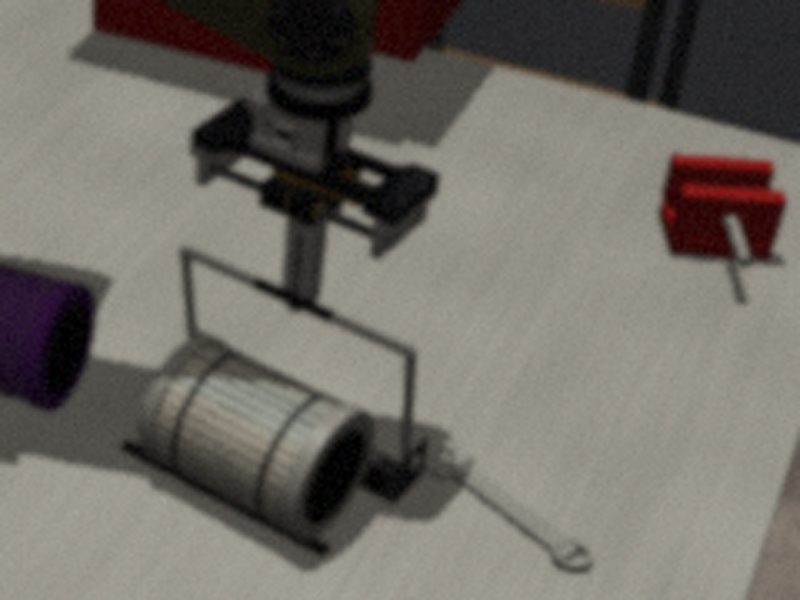

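The finger bears on the sleeve at crop (300,300) and the bail is moving over. The cartridge hasn't moved.

Call:
arm_command(steps=[[0,-7,0,0,0],[0,-14,0,0,0],[0,-21,0,0,0],[0,-28,0,3,0],[0,-35,0,6,0],[0,-42,0,10,0],[0,-48,0,13,0],[0,-50,0,13,0],[0,-50,0,13,0]])

```text
clock: 30.6
eef_pos: [578.6, 104.8, 138.2]
eef_rot: [3.142, 0.0, 1.396]
wrist_force: [0.7, 0.2, -0.9]
finger_gap: 0.3
finger_force: 0.0
```

Call:
arm_command(steps=[[0,4,0,0,0],[0,4,0,-23,0],[0,-8,0,-23,0],[0,-16,0,-23,0],[0,-16,0,-17,0],[0,-16,0,-15,0],[0,-16,0,-15,0]])

```text
clock: 31.48
eef_pos: [575.6, 89.3, 152.6]
eef_rot: [-3.141, 0.0, 1.396]
wrist_force: [0.0, -0.2, 0.7]
finger_gap: 0.1
finger_force: 0.0
```

Call:
arm_command(steps=[[0,-1,0,2,0],[0,-3,0,4,0],[0,-6,0,6.3,0],[0,-9,0,8.8,0],[0,-9,0,8.8,0]])

```text
clock: 32.1
eef_pos: [574.1, 80.0, 144.2]
eef_rot: [-3.141, 0.0, 1.396]
wrist_force: [0.5, -0.3, -0.9]
finger_gap: 0.5
finger_force: 0.0
```

Call:
arm_command(steps=[[0,-1.5,0,1.4,0],[0,-3,0,2.8,0],[0,-4,0,3.8,0]])

```text
clock: 32.48
eef_pos: [573.5, 76.2, 140.5]
eef_rot: [3.142, 0.0, 1.396]
wrist_force: [0.5, -1.6, 2.5]
finger_gap: 0.7
finger_force: 1.5
```

```bash
python3 - <<'E'
from h import *
st()
c=imaging.camera('scene');save(c,'scene7.png')
cv2.imwrite('pics/scene7c.png',cv2.resize(cv2.imread('pics/scene7.png')[100:235,250:430],(800,600),interpolation=2))
E
```

```text
t32.48 tcp rest x-0.1 y-8.5 z140.5 rot [3.142 0.    1.396] F(rest x,y,z) 0.8 -1.5 2.5 gap 0.7 [ 0.07  0.44  1.53 -0.    1.17  0.24]
```

View pics/scene7c.png

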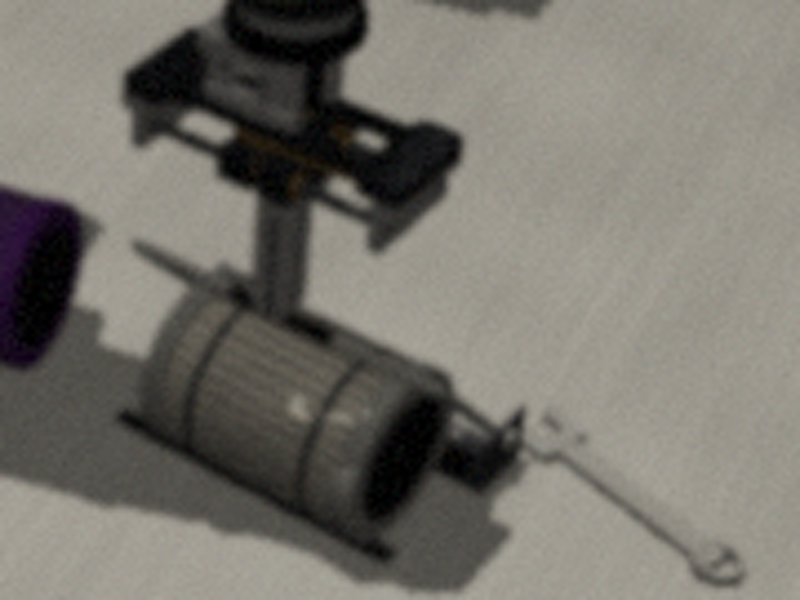

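The tip rests on the sleeve around crop (285,315) and the bar is nearly down on the cartridge. I'll finish in small steps.

Call:
arm_command(steps=[[0,-1,0,1,0],[0,-2,0,2,0],[0,-2,0,2,0]])

```text
clock: 32.9
eef_pos: [573.2, 74.3, 138.5]
eef_rot: [3.142, 0.0, 1.396]
wrist_force: [0.4, -2.0, 2.7]
finger_gap: 0.2
finger_force: 1.2
```

Call:
arm_command(steps=[[0,-0.8,0,0.8,0],[0,-0.8,0,0.8,0]])

```text
clock: 33.15
eef_pos: [573.0, 73.6, 137.7]
eef_rot: [3.142, -0.0, 1.396]
wrist_force: [-1.2, -0.9, 2.2]
finger_gap: 0.1
finger_force: 1.1
```

Call:
arm_command(steps=[[0,-0.6,0,0.7,0],[0,-0.6,0,0.7,0]])

```text
clock: 33.4
eef_pos: [572.9, 73.0, 137.0]
eef_rot: [3.142, -0.0, 1.396]
wrist_force: [-0.1, -1.4, 2.2]
finger_gap: 0.5
finger_force: 1.1
```

Call:
arm_command(steps=[[0,-0.4,0,0.5,0],[0,-0.4,0,0.5,0]])

```text
clock: 33.65
eef_pos: [572.8, 72.6, 136.6]
eef_rot: [3.142, -0.0, 1.396]
wrist_force: [-0.5, -2.1, 2.6]
finger_gap: 0.5
finger_force: 1.5
```

Call:
arm_command(steps=[[0,-0.4,0,0.5,0],[0,-0.4,0,0.5,0]])

```text
clock: 33.9
eef_pos: [572.8, 72.4, 136.3]
eef_rot: [3.141, -0.0, 1.396]
wrist_force: [-0.7, -1.0, 4.9]
finger_gap: 0.2
finger_force: 2.6
```

The force has risen to 4.9 N, so the bar bears on the cartridge. Lifting off.

Call:
arm_command(steps=[[0,0,0,-3,0],[0,0,0,-15,0],[0,0,0,-60,0],[0,-60,0,-110,0],[0,-120,0,-120,0],[0,-180,0,-120,0],[0,-220,0,-120,0],[0,-220,0,-120,0]])

```text
clock: 34.9
eef_pos: [533.8, -147.1, 256.7]
eef_rot: [3.141, 0.0, 1.392]
wrist_force: [1.3, 1.0, 0.2]
finger_gap: 0.6
finger_force: 0.0
```

```bash
python3 look.py 12 -2 top8.png scene8.png; python3 -c "
import cv2,numpy as np
a=cv2.resize(cv2.imread('pics/top8.png')[130:265,130:265],(400,400),interpolation=2)
b=cv2.resize(cv2.imread('pics/scene8.png')[115:250,265:400],(400,400),interpolation=2)
cv2.imwrite('pics/f.png',np.hstack([a,b]))"
```

```text
t34.90 tcp rest x-0.2 y-235.2 z256.7 rot [3.141 0.    1.392] F(rest x,y,z) 1.1 1.2 0.2 gap 0.6 [-0.33  0.29  1.46 -0.    1.39 -0.16]
top (np.float64(11.5), np.float64(-1.1), np.float64(-0.03)) 0.147 [214. 199.  57.  70.]
scene (np.float64(11.5), np.float64(-0.1), np.float64(-0.036)) 0.103 [318. 192.  69.  59.]
```

View pics/f.png

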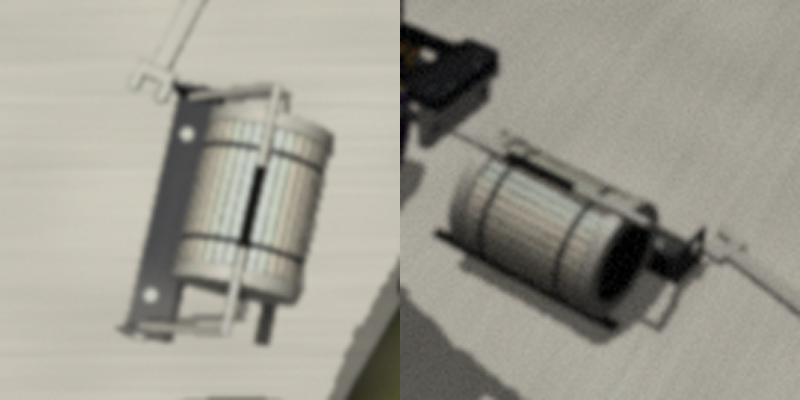

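The bail bar lies across the top of the cartridge (sleeve at (255,205) in the top half). The cartridge is in the rest at about x +11.5 mm, y -1 mm and yaw -0.03 rad, and the robot is clear. Handing in.

```bash
python3 -c "
from cell import job
print(job.sign_off())"
```

```text
the job is handed in; nothing more can be done
None
```

The job is handed in: the cartridge sits in its rest, about 1 mm off the mark, 11.5 mm off the middle lengthwise and 0.03 rad off square. The bail bears on it lightly (about 5 N at the fingertip), the hand is clear, and no verdict came back.

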